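# Seat the filter support disc and swing the keeper over it

## Task

Nudge the loose dark steel disc across the white filtration slab with the fingertips until it drops flat into the round recess. Then push the keeper arm round by its peg until the arm reaches across the recess and its peg stands over the middle of the disc. Do not grip or lift anything, and leave the rack, the bottle and the jar where they stand.

Things in the scene. Friction and masses are not known exactly. Their poses are not given: they have to be found in the camera images.
- base: White plastic filtration slab, fixed to the bench: 170 mm along its own x, 240 mm along its own y, 30 mm high. Origin at the centre of its underside, z up. Its top (the deck) is flat, 30 mm above the bench. Its place and yaw (within 0.4 rad) vary.
- cell (a point): Centre of the round recess, at deck height, 60 mm from the middle of the slab towards its own -y; axes as the slab's. The recess is 53 mm in diameter and 9 mm deep with a flat grey floor; its mouth is level with the deck, with a 1 mm chamfer and no raised rim.
- disc: Loose dark steel disc, 50 mm in diameter, 8 mm thick, about 90 g (70 to 120 g), starting flat on the deck, 80 to 155 mm from the recess towards the slab's +y. Origin at the centre of its underside, z along its axis. Seated, its top lies 1 mm below the deck.
- disc_center (a point): Centre of the disc, 4 mm above its underside: 4 mm above the deck when lying on it, 5 mm below the deck when seated.
- keeper (a joint): Angle of the keeper arm about its upright pivot, rad, 0 to 1.9 (stops at both ends). 0: the arm points along the slab's -y, parked beside the recess; it grows as the arm turns clockwise seen from above; at pi/2 (1.57) it points along the slab's -x and its peg stands over the centre of the recess. It starts between 0 and 0.35. Stiff: the peg needs about 1.4 N sideways, and the arm stays where it is left.
- keeper_pivot (a point): The keeper's pivot axis at deck height, 58 mm from the recess centre along the slab's +x. Hub 22 mm in diameter, 23 mm high. The aluminium arm is 14 mm wide and 66 mm long from the pivot, its top 11 mm above the deck; under its tip a rubber pad clears the deck by 3 mm.
- keeper_peg (a point): Centre of the top of the upright steel peg near the arm's tip: 12 mm in diameter, 58 mm from the pivot axis; it stands on the arm from 11 to 40 mm above the deck (this point: 40 mm above the deck).
- rack: Bystander: loose white foam rack 140 x 70 x 40 mm with six short capped glass vials, 111 mm high in all. Origin at the centre of its underside. About 290 mm from the slab's middle towards its +y.
- bottle: Bystander: loose clear bottle, 60 mm in diameter, 130 mm high, standing. Origin at the centre of its underside. About 280 mm from the slab's middle towards its -y.
- jar: Bystander: loose amber jar, 48 mm in diameter, 45 mm high, standing beyond the slab's +x side. Origin at the centre of its underside.
Mind the look-alikes: they are no part of the job. Of the things shaped like the disc, the steel one is meant.

How it is judged:
On the way, in this order (a step that is already met when the one before it is completed fails the run):
1. the disc lies flat in the recess while the keeper is not yet over it (horizontal distance between disc_center and cell below 0.004 m and z of disc_center in the frame of cell below -0.0035 m and angle between the z axis of disc and the z axis of base, either way round below 0.06 rad and value of joint keeper below 0.9 rad), for 0.2 s.
2. the keeper arm is swung across the disc (value of joint keeper between 1.35 and 1.79 rad), for 0.2 s.
At the end, for the whole second after the job is handed in: The disc lies in the recess (centre within 4 mm of the recess's, its top below the deck, flat within 0.06 rad) and at rest, and the keeper arm stands across it, at 1.35 to 1.79 rad (peg within about 12 mm of the middle) (all of step 2 and horizontal distance between disc_center and cell below 0.004 m and z of disc_center in the frame of cell below -0.0035 m and angle between the z axis of disc and the z axis of base, either way round below 0.06 rad and linear speed of disc below 0.01 m/s and velocity of joint keeper below 0.05 rad/s); the robot touches nothing.
It fails at once if the disc is lifted off the slab (its centre more than 16 mm above the deck, where 4 mm is normal) (z of disc_center in the frame of cell above 0.016 m).
It fails at once if the disc is gripped between the fingers (pressed with more than 30 N with the fingers centred on it) (contact force between the fingers and disc above 30 N and horizontal distance between the grasp point and disc_center below 0.015 m).
It fails at once if the keeper is gripped by its peg (pressed with more than 30 N with the fingers centred on the peg) (contact force between the fingers and keeper above 30 N and horizontal distance between the grasp point and keeper_peg below 0.009 m).
It fails at once if the rack, bottle or jar is shifted more than 25 mm or tipped more than 0.3 rad (distance of any of rack, bottle, jar from where it was at the start of the episode above 0.025 m or angle between any of rack, bottle, jar's own z axis and vertical above 0.3 rad).
It also fails if it takes over 61 s, if anything falls off the work surface, if the arm or the gripper's body presses on something with over 40 N, if the wrist force passes 120 N, or if a joint passes its speed limit or range.

## Robot

A 6-joint arm with a two-finger parallel gripper is mounted at the origin on the work surface. World frame = base frame: x ahead of the robot, y to its left, z up, the work surface at z = 0. Lengths are in m, angles in rad, forces in N, time in s.
With the tool pointing down it reaches from about 0.25 to 0.775 m from the base axis. Payload 4 kg.
Tool frame: the origin (TCP) lies midway between the tips of the shut fingers; the grasp point (between the pads) lies 19 mm behind it (manip.grasp_offset is the distance from the TCP to the grasp point, in m); z points along the fingers, y is the line along which they close (so a half turn about z gives the same grasp; the last joint's range is limited). The gripper opens to 94 mm and grips with 3 to 60 N. Pads are 16 mm wide; open, the fingers measure 119 mm over their backs; the gripper's body (75 mm by 177 mm) begins 78 mm behind the grasp point.
Start: joints at [1.104, 0.087, 1.371, -0, 1.684, -0.103], TCP at [0.196, 0.514, 0.206] pointing down, gripper open.
Joint ranges: [-3.1, 3.1], [-0.76, 2.03], [0.27, 2.55], [-1.08, 4.22], [0.17, 2.65], [-2.57, 2.57]. Speed limits (rad/s): [2.79, 2.79, 3.14, 3.14, 3.14, 3.14].

## Interface

Orientations are given as [roll, pitch, yaw] about the fixed x, y, z axes, in that order (R = Rz(yaw) Ry(pitch) Rx(roll)).
In Python, from cell import manip gives the robot as it stands. The module is installed in compiled form; this text tells all that it offers.
- The arm moves only by the tool move_arm, never from a script. Its argument "moves" is a list of rows, each a list of 5 numbers: the closure, from -1 (fully open) to 1 (shut), then the shift along the tool's x, y, z normalised to -1 to 1, where 1 is 0.1 m, then the turn about the tool's z normalised to -1 to 1, where 1 is 180 degrees. A call has 1 to 10 rows; each row is the pose to reach, as a shift and turn from the pose commanded when the call began, along the tool's axes at that moment, turning the shorter way round; what a row does not reach only later rows make up. A row lasts 1/12 s, in which the tool goes at most 41.7 mm and 7.16 degrees, less where a joint would pass 70% of its speed; a pose out of reach is approached as far as the arm can. A call with a number of a shift or a turn outside -1 to 1 is refused whole. A call with a gripper value outside its range is refused whole. The fingers move at their own pace and stop on an object; "newtons" is the grip in N (left out, the last holds). Time passes only in rows, so rows that repeat a pose let the fingers close. It gives the time, the measured TCP pose, the force, the opening and the grip force at its end, in the units of the state.
- manip.read_state(): the state, without advancing time (a new reading comes with each control period).
- manip.camera(name): name is "scene" or "top" or "wrist"; returns a dict with "pixels" (480x640x3 uint8, red, green, blue), "fx", "fy", "cx", "cy" (pixels), "rvec" (rotation vector, rad) and "tvec" (3), from world to camera coordinates, as OpenCV has them. Camera axes: x right, y down, z forward; pixel columns grow to the right and rows downward; lengths in m; the calibration is good to about 2 mm. The wrist camera is an equidistant fisheye: a pixel r from the principal point sees the ray r / f radians off the axis. A picture is of the moment at which its call begins. There is no depth.
- manip.finish_job(): hands the job in; it is judged then, once.
The state is a dict: "clock": time; "qpos": joint angles; "qd": joint speeds; "joint_efforts": joint torques, N m; "position": TCP position; "tcp_rot": TCP orientation; "wrist_force": force on the tool from outside, world axes, zero at the start; "moment": the same for the moment, N m; "gripper_width": finger opening in m; "grip_force": force on a finger pad.
Only numpy, scipy, OpenCV 4.12 (cv2) and the standard library are available. Lean on these libraries where they do the work, as an engineer would, in place of code of your own. Each camera call takes 0.05 s, during which the arm holds its last target. There are 200 camera calls.

## Working session

There is one attempt and no reset: what is moved stays moved. The work goes in short steps, Python scripts to look and compute and a tool call to move; the robot and the scene stay as the last step left them, time stands still between calls to the robot, and variables do not carry over. Pictures are saved under pics/ and viewed, at most 10 in all, crops included, and the job is handed in when it is done.

Besides the shell and the picture viewer there is one more tool, called as name(argument=value, ...), one argument or row to a line, values as JSON. move_arm: Moves the arm, as the interface text tells. Scaled input: -1 to 1 covers 0.1 m each way for a shift and 180 degrees each way for a turn. Its arguments: {"type":"object","properties":{"moves":{"type":"array"},"newtons":{"type":"number"}},"required":["moves"]}

```bash
mkdir -p pics; cat > h.py <<'E'
import numpy as np, cv2
from cell import manip
def cam(n):
    c=manip.camera(n); c['R']=cv2.Rodrigues(np.array(c['rvec'],float))[0]; c['t']=np.array(c['tvec'],float).ravel(); return c
def save(c,f): cv2.imwrite('pics/'+f,c['pixels'][:,:,::-1])
def ray(c,u,v,z):
    d=c['R'].T@np.array([(u-c['cx'])/c['fx'],(v-c['cy'])/c['fy'],1.]); o=-c['R'].T@c['t']
    return o+d*(z-o[2])/d[2]
def proj(c,p):
    q=c['R']@np.array(p,float)+c['t']; return q[0]/q[2]*c['fx']+c['cx'],q[1]/q[2]*c['fy']+c['cy']
def ray_fish(c,u,v,z):
    a,b=(u-c['cx'])/c['fx'],(v-c['cy'])/c['fy']; r=np.hypot(a,b)
    k=np.sin(r)/r if r>1e-9 else 1
    d=c['R'].T@np.array([a*k,b*k,np.cos(r)]); o=-c['R'].T@c['t']
    return o+d*(z-o[2])/d[2]
E
python3 - <<'E'
from h import *
a=cam('top');b=cam('scene');save(a,'top0.png');save(b,'scene0.png')
print(a['fx'],-a['R'].T@a['t'],-b['R'].T@b['t'],manip.read_state(),manip.grasp_offset)
E
```

```text
574.6041503558598 [0.41206677 0.06934111 1.26909122] [ 1.38994821 -0.25805876  0.78199087] {'clock': 0.1, 'qpos': array([ 1.10386004e+00,  8.78848896e-02,  1.37208179e+00,  1.66521412e-05,
        1.68359848e+00, -1.03089708e-01]), 'qd': array([-0.00161945, -0.00150084, -0.0039379 ,  0.00051171,  0.00138517,
       -0.00038624]), 'joint_efforts': array([ 1.53066791e-03, -3.41255915e+01, -3.03299546e+01,  7.19166733e-02,
        3.05754715e-02, -8.68819461e-05]), 'position': array([0.19550233, 0.51355895, 0.20442997]), 'tcp_rot': array([-3.13963232e+00, -2.19447114e-04,  2.77774772e+00]), 'wrist_force': array([ 0.57126736, -0.54691792, -0.28590416]), 'moment': array([ 0.04098402,  0.00377275, -0.0145718 ]), 'grip_force': 0.0, 'gripper_width': 0.09418939987305616} 0.0188
```

View pics/top0.png

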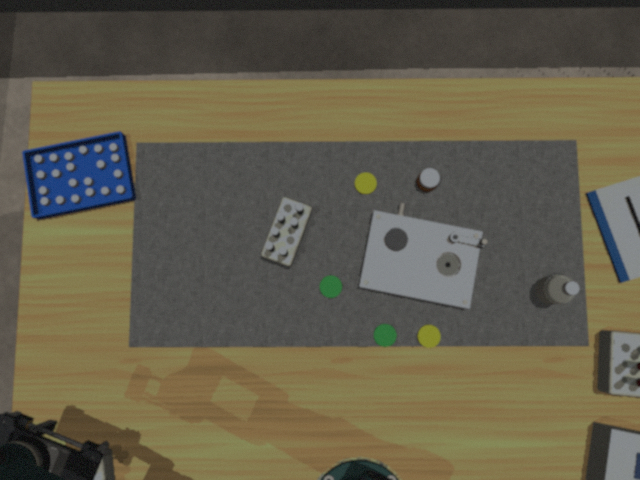

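View pics/scene0.png

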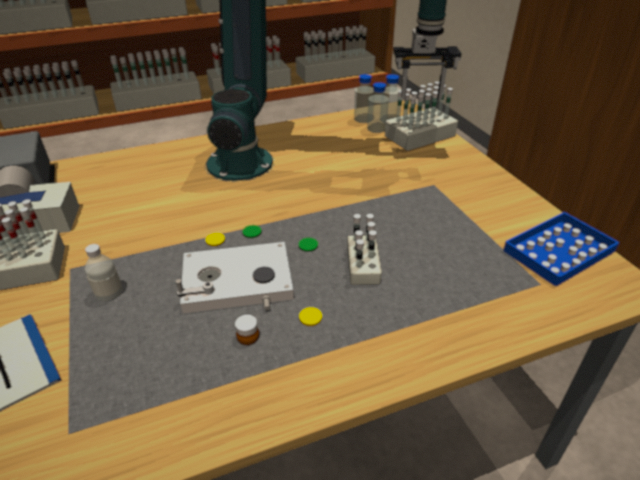

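The top view shows the slab at about (421,258), a dark disc at (396,239), the recess (grey, with a small centre hole) at (449,263), the keeper hub at (455,238) and its peg at about (484,241). The jar is at (429,180), the rack at (286,232) and the bottle at (562,290).

Candidates for the disc:
- dark disc (396,239): chosen, because it is dark steel and lies on the deck
- recess (449,263): a hole
- yellow discs (366,183) and (429,336), green discs (331,287) and (385,335): wrong colour, and on the bench

```bash
python3 - <<'E'
from h import *
a=cam('top');im=a['pixels'];g=cv2.cvtColor(im,cv2.COLOR_RGB2GRAY);hsv=cv2.cvtColor(im,cv2.COLOR_RGB2HSV)
m=((g>135)&(hsv[:,:,1]<40)).astype(np.uint8)
m[:, :340]=0;m[:200]=0;m[:,500:]=0;m[320:]=0
cs,_=cv2.findContours(m,cv2.RETR_EXTERNAL,cv2.CHAIN_APPROX_NONE)
c=max(cs,key=cv2.contourArea); h=cv2.convexHull(c)
c0=cv2.morphologyEx(m,cv2.MORPH_OPEN,np.ones((15,15)))
print('area',cv2.contourArea(c))
r=cv2.minAreaRect(h); bp=cv2.boxPoints(r)
P=np.array([ray(a,*p,0.03)[:2] for p in bp]);print(P.round(4),[np.linalg.norm(P[i]-P[i-1]).round(4) for i in range(4)],P.mean(0))
for n,(u,v) in dict(disc=(396,239),rec=(449,263)).items():
    w=np.zeros_like(m);w[v-16:v+17,u-16:u+17]=1
    k=((g<(100 if n=='disc' else 135))&(w>0)).astype(np.uint8)
    nn,l,s,ce=cv2.connectedComponentsWithStats(k); i=1+np.argmax(s[1:,4])
    print(n,ce[i],s[i],ray(a,*ce[i],0.038 if n=='disc' else 0.03)[:2], 'g',g[v,u])
crop=cv2.resize(im[190:320,340:500],None,fx=5,fy=4.6*5/4.6,interpolation=cv2.INTER_CUBIC)[:600]
cv2.imwrite('pics/c1.png',crop[:600,:800,::-1])
E
```

```text
area 6799.0
[[ 0.4695 -0.009 ]
 [ 0.6301 -0.043 ]
 [ 0.5822 -0.2734]
 [ 0.4234 -0.236 ]] [np.float64(0.2317), np.float64(0.1641), np.float64(0.2354), np.float64(0.1631)] [ 0.52629738 -0.14034378]
disc [395.6507177  239.19138756] [384 228  24  23 418] [ 0.56739296 -0.0851195 ] g 65
rec [448.23274478 263.964687  ] [433 249  32  31 623] [ 0.51410495 -0.19841295] g 56
```

View pics/c1.png

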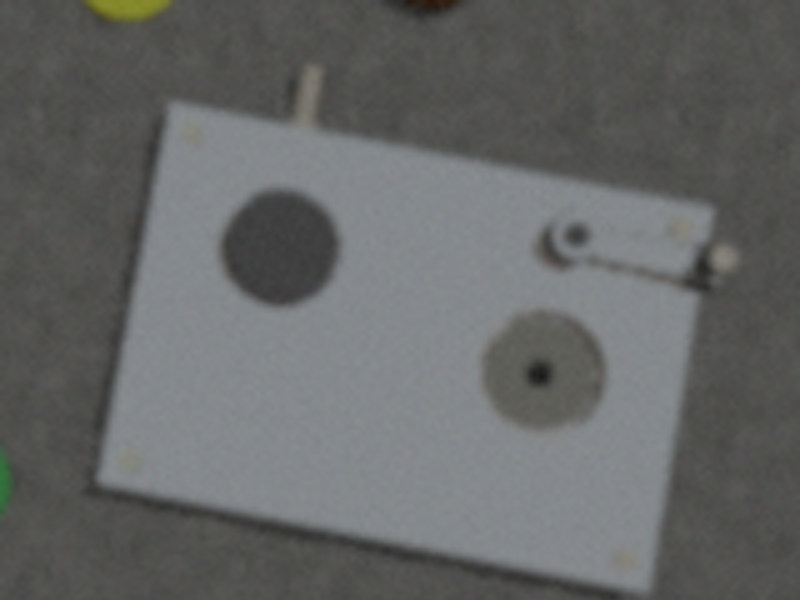

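The crop confirms a dark steel disc at about (396,239.4) and an empty grey recess at (449,264). The keeper is parked beside the recess, and its peg is on the right. Measured disc-to-recess distance is 125 mm, which fits the 80–155 mm given. I'll move high towards the point behind the disc.

move_arm(
  moves=[
    [0.36,-0.31,-0.21,0,0],
    [0.36,-0.62,-0.42,0,0],
    [0.36,-0.94,-0.63,0,0],
  ],
)

```text
clock: 0.4
position: [0.2611, 0.4207, 0.2048]
tcp_rot: [-3.141, -0.0, 2.78]
wrist_force: [1.5, 0.4, 0.5]
gripper_width: 0.0774
grip_force: 0.0
```

move_arm(
  moves=[
    [0.36,-0.31,-0.21,0,0],
    [0.36,-0.62,-0.42,0,0],
    [0.36,-0.94,-0.63,0,0],
  ],
)

```text
clock: 0.65
position: [0.3269, 0.3278, 0.2052]
tcp_rot: [-3.141, -0.0, 2.779]
wrist_force: [0.3, -0.7, 0.3]
gripper_width: 0.0574
grip_force: 0.0
```

move_arm(
  moves=[
    [0.36,-0.31,-0.21,0,0],
    [0.36,-0.62,-0.42,0,0],
    [0.36,-0.94,-0.63,0,0],
  ],
)

```text
clock: 0.9
position: [0.3924, 0.2354, 0.2053]
tcp_rot: [3.141, -0.0, 2.778]
wrist_force: [-0.1, 0.6, -0.0]
gripper_width: 0.0377
grip_force: 0.0
```

move_arm(
  moves=[
    [0.36,-0.31,-0.21,0,0],
    [0.36,-0.62,-0.42,0,0],
    [0.36,-0.94,-0.63,0,0],
  ],
)

```text
clock: 1.15
position: [0.4579, 0.143, 0.2053]
tcp_rot: [3.141, -0.0, 2.778]
wrist_force: [0.3, 0.1, 0.2]
gripper_width: 0.03
grip_force: 0.0
```

move_arm(
  moves=[
    [0.36,-0.31,-0.21,0,0],
    [0.36,-0.62,-0.42,0,0],
    [0.36,-0.94,-0.63,0,0],
  ],
)

```text
clock: 1.4
position: [0.5234, 0.0507, 0.2052]
tcp_rot: [3.141, -0.001, 2.778]
wrist_force: [0.8, -0.2, -0.3]
gripper_width: 0.0301
grip_force: 0.0
```

move_arm(
  moves=[
    [0.36,-0.31,-0.21,0,0],
    [0.36,-0.62,-0.42,0,0],
    [0.36,-0.93,-0.63,0,0],
    [0.36,-0.93,-0.63,0,0.04],
    [0.36,-0.93,-0.63,0,0.08],
    [0.36,-0.93,-0.63,0,0.12],
    [0.36,-0.93,-0.63,0,0.16],
    [0.36,-0.93,-0.63,0,0.2],
    [0.36,-0.93,-0.63,0,0.24],
    [0.36,-0.93,-0.63,0,0.27],
  ],
)

```text
clock: 2.23
position: [0.5871, -0.0396, 0.2049]
tcp_rot: [-3.141, -0.001, 1.924]
wrist_force: [-0.1, -0.8, -0.6]
gripper_width: 0.0298
grip_force: 0.0
```

move_arm(
  moves=[
    [0.36,0,0,0,0.04],
    [0.36,0,0,0,0.08],
    [0.36,0,0,0,0.12],
    [0.36,0,0,0,0.16],
    [0.36,0,0,0,0.2],
    [0.36,0,0,0,0.24],
    [0.36,0,0,0,0.25],
    [0.36,0,0,0,0.25],
  ],
)

```text
clock: 2.9
position: [0.5871, -0.0395, 0.2049]
tcp_rot: [-3.141, 0.0, 1.144]
wrist_force: [0.2, 0.5, 0.1]
gripper_width: 0.0303
grip_force: 0.0
```

```bash
python3 - <<'E'
from h import *
w=cam('wrist');save(w,'w1.png');a=cam('top')
px=[(374,210.3),(483.2,231),(470,308.3),(359.3,287.3)]
P=np.array([ray(a,*p,.03)[:2] for p in px]);print(P.round(4),P.mean(0),[np.linalg.norm(P[i]-P[i-1]).round(4) for i in range(4)])
v=(P[0]-P[1]+P[3]-P[2]);print('yaw',-np.arctan2(v[0],v[1])); v=(P[0]-P[3]+P[1]-P[2]);print('yawx',np.arctan2(v[1],v[0]))
print('rec',ray(a,449,264,.03),'wcam',-w['R'].T@w['t'],w['fx'])
E
```

```text
[[ 0.6322 -0.0401]
 [ 0.5856 -0.2764]
 [ 0.419  -0.2419]
 [ 0.4644 -0.0061]] [ 0.52532426 -0.14111934] [np.float64(0.1712), np.float64(0.2409), np.float64(0.1702), np.float64(0.2402)]
yaw -0.19252928082979961
yawx -0.20194322967644707
rec [ 0.51402308 -0.20006275  0.03      ] wcam [0.6176615  0.02645404 0.3834188 ] 371.64829954431775
```

View pics/w1.png

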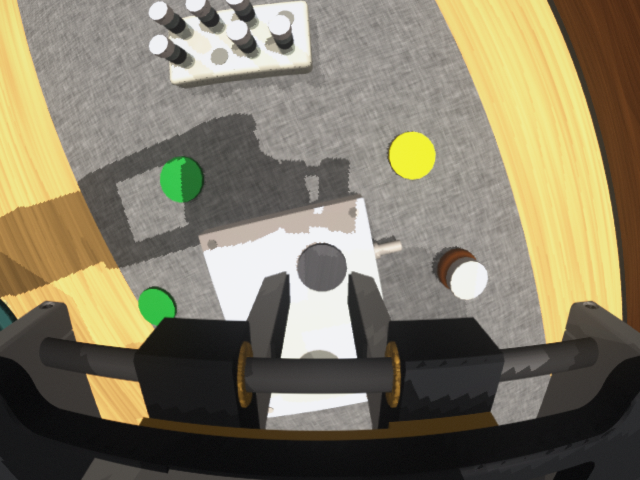

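The wrist view shows the disc centred between the fingers at (322,267), the recess behind the crossbar at about (318,357) and the jar at (465,272), well clear. The slab measures 171 x 240 mm, as it should. Centre is (0.525,-0.141), yaw -0.197, and the recess is at (0.5138,-0.200). Now descending and pushing along -tool x.

move_arm(
  moves=[
    [0.36,0,0,0.3,0],
    [0.36,0,0,0.6,0],
    [0.36,0,0,0.9,0],
    [0.36,0,0,0.9,0],
  ],
)

```text
clock: 3.33
position: [0.5827, -0.0389, 0.1078]
tcp_rot: [-3.128, 0.004, 1.145]
wrist_force: [-1.0, 0.2, -1.0]
gripper_width: 0.0302
grip_force: 0.0
```

move_arm(
  moves=[
    [0.36,0,0,0.3,0],
    [0.36,0,0,0.6,0],
    [0.36,0,0,0.7,0],
    [0.36,0,0,0.81,0],
    [0.36,0,0,0.81,0],
    [0.36,0,0,0.81,0],
  ],
)

```text
clock: 3.83
position: [0.5882, -0.0397, 0.0357]
tcp_rot: [3.14, -0.0, 1.144]
wrist_force: [1.2, 0.3, -0.2]
gripper_width: 0.0301
grip_force: 0.0
```

move_arm(
  moves=[
    [0.36,-0.1,0,0,0],
    [0.36,-0.15,0,0,0],
    [0.36,-0.2,0,0,0],
    [0.36,-0.24,0,0,0],
    [0.36,-0.28,0,0,0],
    [0.36,-0.32,0,0,0],
    [0.36,-0.36,0,0,0],
    [0.36,-0.4,0,0,0],
    [0.36,-0.4,0,0,0],
  ],
)

```text
clock: 4.58
position: [0.5709, -0.0766, 0.0349]
tcp_rot: [3.141, -0.0, 1.144]
wrist_force: [0.4, 1.0, 1.4]
gripper_width: 0.03
grip_force: 1.3
```

```bash
cat >> h.py <<'E'
def rel(p):
    s=manip.read_state(); y=s['tcp_rot'][2]; d=np.array(p)[:2]-s['position'][:2]
    return np.array([d@[np.cos(y),np.sin(y)], d@[np.sin(y),-np.cos(y)]]).round(4)
REC=(0.5138,-0.2000)
E
python3 - <<'E'
from h import *
w=cam('wrist');save(w,'w2.png');s=manip.read_state();print(s['position'],rel(REC))
a=cam('top');cv2.imwrite('pics/t2.png',a['pixels'][150:350,300:540,::-1])
A=cv2.resize(a['pixels'][190:320,340:500],(480,390));B=w['pixels'][180:420,200:440]
B=cv2.resize(B,(320,320));o=np.zeros((390,800,3),np.uint8);o[:,:480]=A;o[:320,480:]=B
cv2.imwrite('pics/c2.png',o[:,:,::-1])
E
```

```text
[ 0.5708992  -0.07648197  0.03470756] [-0.1361 -0.0008]
```

View pics/c2.png

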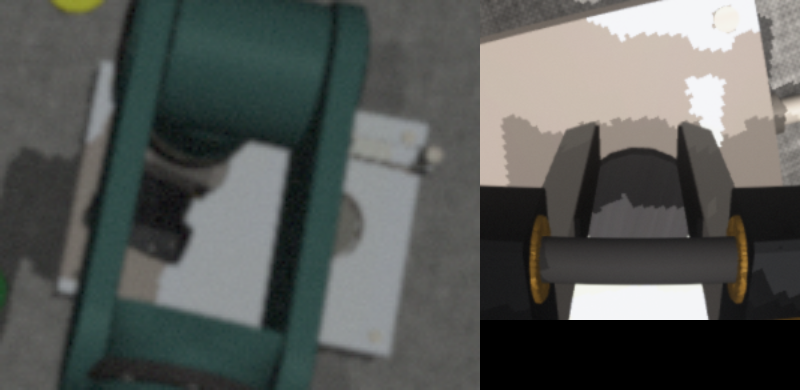

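The wrist crop shows the disc cradled between the two fingers, with its rear edge at about full-frame pixel (320,291). The top view is covered by the arm.

```bash
python3 - <<'E'
from h import *
w=cam('wrist');g=cv2.cvtColor(w['pixels'],cv2.COLOR_RGB2GRAY).astype(int)
col=g[275:310,320];print(col.tolist())
v=275+np.argmin(np.diff(col[:25]));print(v)
for z in(.038,): e=ray_fish(w,320,v+.5,z);print(e,rel(e),'disc centre x rel', rel(e)[0]-.025)
E
```

```text
[144, 144, 144, 144, 144, 143, 144, 142, 144, 144, 142, 143, 143, 144, 141, 126, 87, 44, 38, 39, 39, 41, 49, 48, 45, 48, 47, 47, 48, 45, 45, 45, 47, 45, 44]
291
[ 0.57180917 -0.07721892  0.038     ] [-0.0004  0.0012] disc centre x rel -0.025400000000000002
```

move_arm(
  moves=[
    [0.36,-0.04,0,0.012,0],
    [0.36,-0.09,0,0.012,0],
    [0.36,-0.15,0,0.012,0],
    [0.36,-0.21,0,0.012,0],
    [0.36,-0.27,0,0.012,0],
    [0.36,-0.33,0,0.012,0],
    [0.36,-0.39,0,0.012,0],
    [0.36,-0.45,0,0.012,0],
    [0.36,-0.5,0,0.012,0],
    [0.36,-0.5,-0.005,0.012,0],
  ],
)

```text
clock: 5.57
position: [0.5492, -0.1228, 0.0332]
tcp_rot: [3.141, 0.001, 1.143]
wrist_force: [2.5, -0.8, 1.0]
gripper_width: 0.0302
grip_force: 0.6
```

move_arm(
  moves=[
    [0.36,-0.04,0,0,0],
    [0.36,-0.09,0,0,0],
    [0.36,-0.15,0,0,0],
    [0.36,-0.21,0,0,0],
    [0.36,-0.27,0,0,0],
    [0.36,-0.33,0,0,0],
    [0.36,-0.38,0,0,0],
    [0.36,-0.42,0,0,0],
    [0.36,-0.45,0,0,0],
    [0.36,-0.45,0,0,0],
  ],
)

```text
clock: 6.4
position: [0.5306, -0.163, 0.0332]
tcp_rot: [-3.141, 0.001, 1.143]
wrist_force: [0.3, -0.2, 0.3]
gripper_width: 0.0302
grip_force: 0.0
```

```bash
cat > rear.py <<'E'
from h import *
w=cam('wrist');g=cv2.cvtColor(w['pixels'],cv2.COLOR_RGB2GRAY).astype(int)
col=g[275:312,320];print(col.tolist());v=275+np.argmin(np.diff(col))
e=ray_fish(w,320,v+.5,.038);print(v,'disc',rel(e)[0]-.025,'rec',rel(REC),manip.read_state()['position'])
B=cv2.resize(w['pixels'][180:420,160:480],(640,480));cv2.imwrite('pics/c3.png',B[:,:,::-1])
E
python3 rear.py
```

```text
[137, 136, 137, 137, 136, 137, 136, 136, 135, 137, 136, 135, 135, 135, 135, 135, 133, 121, 87, 44, 35, 36, 36, 35, 39, 44, 44, 44, 45, 45, 45, 44, 43, 43, 43, 42, 43]
293 disc -0.026000000000000002 rec [-0.0408  0.    ] [ 0.53066578 -0.16286499  0.0331185 ]
```

move_arm(
  moves=[
    [0.36,-0.02,0,0,0],
    [0.36,-0.05,0,0,0],
    [0.36,-0.07,0,0,0],
    [0.36,-0.09,0,0,0],
    [0.36,-0.11,0,0,0],
    [0.36,-0.12,0,0,0],
    [0.36,-0.13,0,0,0],
    [0.36,-0.14,0,0,0],
    [0.36,-0.145,0,0,0],
    [0.36,-0.145,0,0,0],
  ],
)

```text
clock: 7.28
position: [0.525, -0.1756, 0.0333]
tcp_rot: [3.142, -0.0, 1.144]
wrist_force: [0.8, 0.7, -0.7]
gripper_width: 0.0302
grip_force: 0.0
```

```bash
python3 rear.py
```

```text
[135, 132, 111, 76, 43, 41, 49, 48, 47, 49, 48, 47, 47, 46, 47, 45, 45, 44, 46, 45, 45, 43, 44, 45, 42, 45, 45, 43, 43, 44, 43, 44, 44, 43, 43, 43, 42]
277 disc -0.017300000000000003 rec [-0.027  -0.0001] [ 0.52504176 -0.17546006  0.0332639 ]
```

View pics/c3.png

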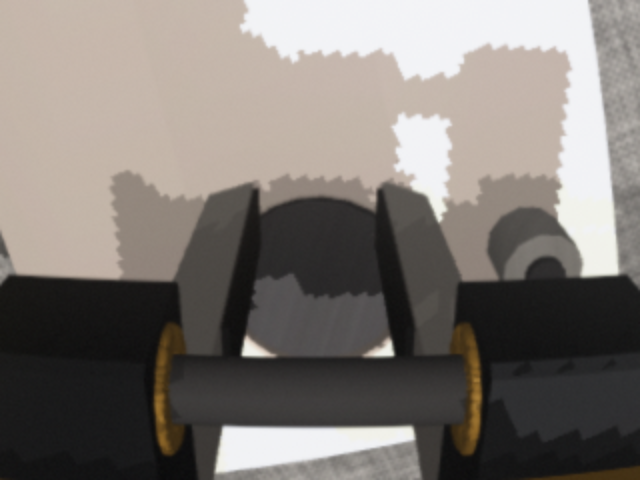

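The wrist crop shows the disc as a whole ellipse, spanning crop (320,197) to (320,357). That is rows 278 to 358 in the full frame. I'll test whether this fits a seated disc.

```bash
python3 - <<'E'
from h import *
w=cam('wrist')
for z in(.029,.038):
    r,f=ray_fish(w,320,277.5,z),ray_fish(w,320,358.5,z);print(z,rel(r),rel(f),rel((r+f)/2),'recess',rel(REC))
    l,q=ray_fish(w,160+245/2,180+300/2,z),ray_fish(w,160+395/2,180+300/2,z);print(rel(l),rel(q))
E
```

```text
0.029 [0.0043 0.0012] [-0.046   0.0013] [-0.0208  0.0013] recess [-0.027  -0.0001]
[-0.0271 -0.0196] [-0.0272  0.0222]
0.038 [0.0077 0.0012] [-0.0401  0.0013] [-0.0162  0.0012] recess [-0.027  -0.0001]
[-0.0222 -0.0186] [-0.0222  0.0211]
```

The length matches a flat, seated disc (50.3 mm at z=0.029). I'll back off level, rise and look.

move_arm(
  moves=[
    [0.36,0.2,0,0,0],
    [0.36,0.4,0,0,0],
    [0.36,0.4,0,0,0],
    [0.36,0.7,0,-0.3,0],
    [0.36,1,0,-0.6,0],
    [0.36,1,0,-1,0],
    [0.36,1,0,-1,0],
    [0.36,1,0,-1,0],
  ],
)

```text
clock: 8.05
position: [0.5686, -0.0849, 0.1371]
tcp_rot: [3.134, -0.001, 1.145]
wrist_force: [-0.8, -0.5, -1.4]
gripper_width: 0.03
grip_force: 0.0
```

```bash
python3 - <<'E'
from h import *
w=cam('wrist');a=cam('top')
print(manip.read_state()['position'],rel(REC))
o=np.zeros((400,800,3),np.uint8)
o[:,:400]=cv2.resize(w['pixels'][240:440,220:420],(400,400));o[:,400:]=cv2.resize(a['pixels'][200:300,410:510],(400,400))
cv2.imwrite('pics/c4.png',o[:,:,::-1])
E
```

```text
[ 0.56580819 -0.08479855  0.13248814] [-0.1264  0.0004]
```

View pics/c4.png

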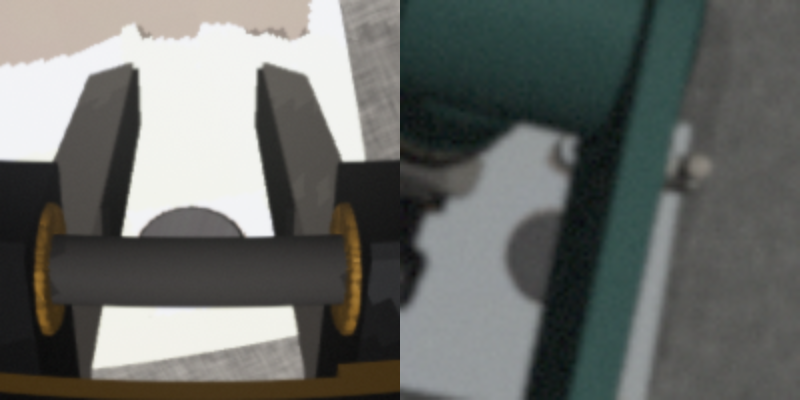

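In the top crop the disc's left edge is at px (436.8,263.7), which coincides with the recess's left edge and shows no crescent. So the disc is in the recess, and I'll confirm that again later. Now I'll shut the fingers and turn so that tool x points along slab 135 degrees.

move_arm(
  moves=[
    [1,0,0,-0.1,-0.04],
    [1,0,0,-0.1,-0.08],
    [1,0,0,-0.1,-0.12],
    [1,0,0,-0.1,-0.16],
    [1,0,0,-0.1,-0.2],
    [1,0,0,-0.1,-0.24],
    [1,0,0,-0.1,-0.28],
    [1,0,0,-0.1,-0.32],
    [1,0,0,-0.1,-0.32],
  ],
  newtons=5,
)

```text
clock: 8.9
position: [0.5648, -0.0849, 0.1405]
tcp_rot: [-3.138, -0.004, 2.151]
wrist_force: [1.1, -0.4, 0.3]
gripper_width: 0.0002
grip_force: 0.0
```

```bash
cat >> h.py <<'E'
Y=-0.197; SX=np.array([np.cos(Y),np.sin(Y)]); SY=np.array([-np.sin(Y),np.cos(Y)]); PIV=np.array(REC)+.058*SX
def theta(p): d=np.array(p)[:2]-PIV; return np.arctan2(-(d@SX),-(d@SY)),np.linalg.norm(d)
E
python3 - <<'E'
from h import *
a=cam('top'); s=manip.read_state(); print(s['position'],s['tcp_rot'],s['qpos'][5],s['gripper_width'])
p=ray(a,484.25,241.25,.070);print('hub',ray(a,455,237.3,.053),PIV,'peg',p,theta(p))
t,_=theta(p); n=-.7071*SX+.7071*SY
peg=PIV+.058*(-np.sin(t)*SX-np.cos(t)*SY)
start=peg-.026*n; print(peg,'start rel',rel(start))
E
```

```text
[ 0.56503834 -0.08480583  0.14084567] [-3.13856510e+00 -3.12256858e-03  2.14658234e+00] -0.8239283153597083 0.0004598825662659743
hub [ 0.56909048 -0.20956002  0.053     ] [ 0.57067817 -0.21135224] peg [ 0.55831347 -0.2666052   0.07      ] (np.float64(0.023156366969519112), np.float64(0.05661956784818954))
[ 0.55801201 -0.26795231] start rel [-0.1758 -0.1053]
```

move_arm(
  moves=[
    [1,-0.29,-0.17,0,0],
    [1,-0.58,-0.35,0,0],
    [1,-0.88,-0.53,0,0],
    [1,-0.88,-0.53,0,0],
  ],
)

```text
clock: 9.28
position: [0.569, -0.193, 0.1415]
tcp_rot: [-3.138, 0.001, 2.14]
wrist_force: [0.7, 0.6, -0.4]
gripper_width: 0.0004
grip_force: 0.0
```

move_arm(
  moves=[
    [1,-0.29,-0.17,0,0],
    [1,-0.58,-0.35,0,0],
    [1,-0.88,-0.53,0,0],
    [1,-0.88,-0.53,0,0],
    [1,-0.88,-0.53,0,0],
  ],
)

```text
clock: 9.7
position: [0.573, -0.2909, 0.1415]
tcp_rot: [-3.141, -0.003, 2.144]
wrist_force: [0.5, 0.7, -0.5]
gripper_width: 0.0002
grip_force: 0.0
```

```bash
python3 - <<'E'
from h import *
a=cam('top');w=cam('wrist');s=manip.read_state();peg=np.array([.558,-.268]);print(s['position'],s['tcp_rot'],'peg',rel(peg),rel(PIV),rel(REC))
o=np.zeros((400,800,3),np.uint8)
o[:,:400]=cv2.resize(w['pixels'][200:440,200:440],(400,400));o[:,400:]=cv2.resize(a['pixels'][200:300,410:510],(400,400))
cv2.imwrite('pics/c5.png',o[:,:,::-1])
E
```

```text
[ 0.57354653 -0.28870892  0.14229961] [-3.14148716e+00 -2.35626284e-03  2.14820162e+00] peg [ 0.0258 -0.0017] [0.0664 0.0398] [ 0.1069 -0.0016]
```

View pics/c5.png

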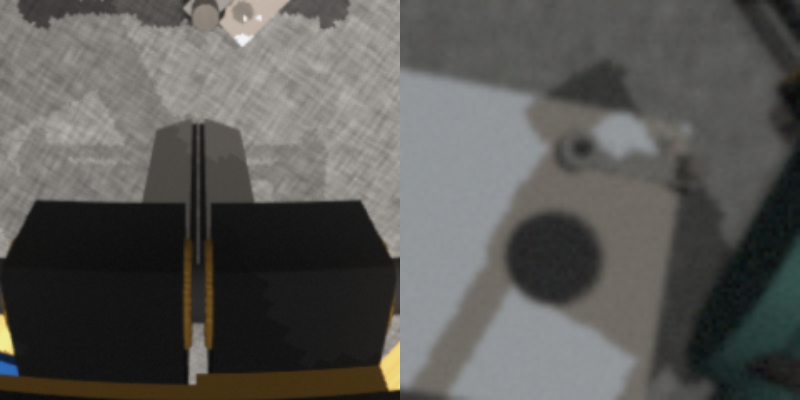

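The top crop shows the dark disc filling the recess at px (448.3,264.3), so it is seated. The hub is at about (453.8,237.5). The wrist crop shows the peg just ahead of the shut fingers, at (205,15). Descending beside the peg, then pushing along the arc.

move_arm(
  moves=[
    [1,0,0,0.3,0],
    [1,0,0,0.6,0],
    [1,0,0,0.8,0],
    [1,0,0,0.92,0],
    [1,0,0,0.92,0],
    [1,0,0,0.92,0],
  ],
)

```text
clock: 10.3
position: [0.574, -0.2886, 0.0513]
tcp_rot: [-3.142, -0.001, 2.15]
wrist_force: [0.2, 0.1, 0.7]
gripper_width: 0.0004
grip_force: 0.0
```

move_arm(
  moves=[
    [1,0.06,0,0,0],
    [1,0.12,-0.01,0,0],
    [1,0.16,-0.04,0,0],
    [1,0.2,-0.07,0,0],
    [1,0.24,-0.1,0,0],
    [1,0.29,-0.125,0,0],
    [1,0.34,-0.15,0,0],
    [1,0.38,-0.165,0,0],
    [1,0.46,-0.18,0,0],
    [1,0.53,-0.187,0,0],
  ],
)

```text
clock: 11.13
position: [0.5284, -0.2567, 0.0516]
tcp_rot: [-3.14, 0.002, 2.149]
wrist_force: [1.8, -5.3, 2.7]
gripper_width: 0.0003
grip_force: 2.2
```

move_arm(
  moves=[
    [1,0.05,0,0,0],
    [1,0.1,0.01,0,0],
    [1,0.15,0.02,0,0],
    [1,0.19,0.035,0,0],
    [1,0.22,0.05,0,0],
    [1,0.25,0.065,0,0],
    [1,0.28,0.08,0,0],
    [1,0.3,0.095,0,0],
    [1,0.3,0.095,0,0],
  ],
)

```text
clock: 11.88
position: [0.5207, -0.2239, 0.0508]
tcp_rot: [3.141, -0.002, 2.15]
wrist_force: [-0.5, -0.1, -0.3]
gripper_width: 0.0006
grip_force: 0.0
```

```bash
python3 - <<'E'
from h import *
a=cam('top');w=cam('wrist');s=manip.read_state();print(s['position'],s['wrist_force'],rel(REC),rel(PIV))
o=np.zeros((400,800,3),np.uint8)
o[:,:400]=cv2.resize(w['pixels'][200:440,200:440],(400,400));o[:,400:]=cv2.resize(a['pixels'][200:300,410:510],(400,400))
cv2.imwrite('pics/c6.png',o[:,:,::-1])
E
```

```text
[ 0.52085107 -0.22413218  0.0509564 ] [ 0.58321253 -0.27490876 -0.77062784] [0.0241 0.0073] [-0.0166  0.0487]
```

View pics/c6.png

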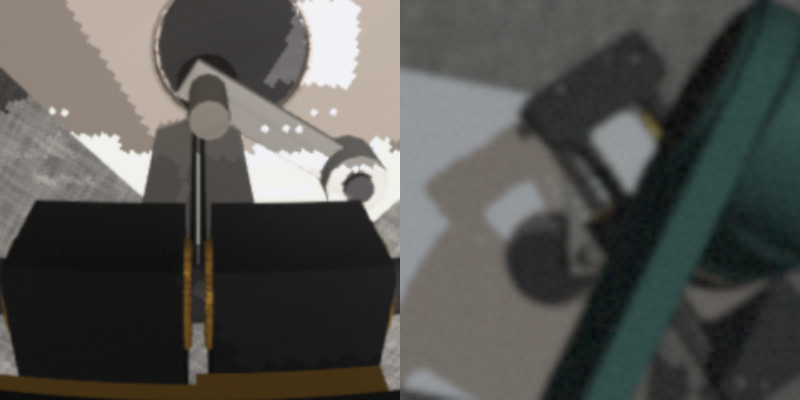

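The wrist crop shows the disc seated at (232,35), the peg top at (209,120) against the fingers and the hub at (360,187). The arm is not quite across the recess yet, so I'll compute its angle.

```bash
python3 - <<'E'
from h import *
w=cam('wrist')
p=ray_fish(w,325.4,272,.07);h=ray_fish(w,416,312,.053);d=p[:2]-h[:2]
print(rel(p),rel(h),np.linalg.norm(d),np.arctan2(-(d@SX),-(d@SY)),theta(p))
E
```

```text
[0.0158 0.0032] [-0.0136  0.0525] 0.05741477972183606 1.3323913738230977 (np.float64(1.4081128790362198), np.float64(0.055761652742531156))
```

move_arm(
  moves=[
    [1,0.02,0.015,0,0],
    [1,0.04,0.03,0,0],
    [1,0.06,0.05,0,0],
    [1,0.08,0.065,0,0],
    [1,0.1,0.08,0,0],
    [1,0.11,0.09,0,0],
    [1,0.11,0.09,0,0],
  ],
)

```text
clock: 12.62
position: [0.5224, -0.2106, 0.0513]
tcp_rot: [3.141, -0.001, 2.15]
wrist_force: [-0.4, -0.9, 0.7]
gripper_width: 0.0005
grip_force: 0.4
```

move_arm(
  moves=[
    [1,-0.15,0,0,0],
    [1,-0.4,0,0,0],
    [1,-0.4,0,-0.3,0],
    [1,-0.4,0,-0.7,0],
    [1,-0.7,0,-1,0],
    [1,-1,0,-1,0],
    [1,-1,0,-1,0],
  ],
)

```text
clock: 13.2
position: [0.58, -0.2986, 0.1535]
tcp_rot: [3.139, 0.006, 2.148]
wrist_force: [-0.7, 0.3, -0.6]
gripper_width: 0.0006
grip_force: 0.0
```

move_arm(
  moves=[
    [1,-0.3,0,0,0],
    [1,-0.6,0,0,0],
    [1,-0.9,0,0,0],
    [1,-0.9,0,0,0],
    [1,-0.9,0,0,0],
  ],
)

```text
clock: 13.62
position: [0.6259, -0.3699, 0.1483]
tcp_rot: [-3.141, -0.005, 2.149]
wrist_force: [-1.2, -0.1, 0.1]
gripper_width: 0.0005
grip_force: 0.0
```

```bash
python3 - <<'E'
from h import *
a=cam('top');w=cam('wrist');print(manip.read_state()['position'])
o=np.zeros((400,800,3),np.uint8)
b=cam('scene');o[:,:400]=cv2.resize(b['pixels'][230:320,170:300],(400,277))[0:1] if 0 else 0
o[:277,:400]=cv2.resize(b['pixels'][230:320,170:300],(400,277));o[:,400:]=cv2.resize(a['pixels'][200:300,410:510],(400,400))
cv2.imwrite('pics/c7.png',o[:,:,::-1])
E
```

```text
[ 0.62591312 -0.36878526  0.15066558]
```

View pics/c7.png

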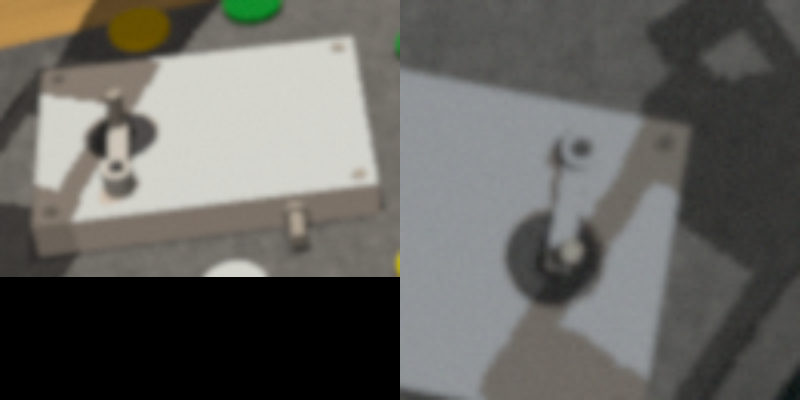

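The top crop shows the peg at (571,250) over the disc at (553,257), the hub at (579,149) and the disc sitting flat. The scene crop agrees.

```bash
python3 - <<'E'
from h import *
a=cam('top')
p=ray(a,452.75,262.5,.07);h=ray(a,454.75,237.25,.053);d=p[:2]-h[:2]
print(p,np.linalg.norm(d),np.arctan2(-(d@SX),-(d@SY)),theta(p),np.linalg.norm(p[:2]-REC), 'disc',ray(a,448.25,264.25,.029)-[*REC,0], manip.read_state()['qd'].round(3))
E
```

```text
[ 0.51384625 -0.19927827  0.07      ] 0.05620638977246299 1.548216286432602 (np.float64(1.5831343896665349), np.float64(0.058100330724129026)) 0.0007232149692904973 disc [-0.00023041  0.00135259  0.029     ] [ 0.001 -0.01  -0.002 -0.006 -0.003  0.001]
```

The keeper is at about 1.56 rad, with the peg within 1 mm of the recess centre and the disc seated. Handing in.

```bash
python3 -c "
from cell import manip
print(manip.finish_job())"
```

```text
the job is handed in; nothing more can be done
None
```

The disc is seated in the recess, the keeper arm stands across it at about 1.56 rad with its peg within 1 mm of the recess centre, and the job is handed in; no verdict came back.

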